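# One turn on the eyelet press wheel

### The arm

A 6-joint arm with a two-finger parallel gripper is mounted at the origin on the work surface. World frame = base frame: x ahead of the robot, y to its left, z up, the work surface at z = 0. Lengths are in mm, angles in rad, forces in N, time in s.
With the tool pointing down it reaches from about 275 to 750 mm from the base axis. Payload 10.2 kg.
Tool frame: the origin (TCP) lies between the finger pads; the fingertips stand 11 mm ahead of it and the grasp point (between the pads) lies 8 mm behind it; z points along the fingers, y is the line along which they close (so a half turn about z gives the same grasp; the last joint's range is limited). The gripper opens to 85 mm and grips with 20 to 120 N. Pads are 22 mm wide; open, the fingers measure 114 mm over their backs; the gripper's body (76 mm by 85 mm) begins 54 mm behind the grasp point. The pads swing forward as they close: fully open they stand 13 mm farther back than shut.
Start: joints at [1.075, 0.313, 1.498, -0, 1.331, -0.223], TCP at [141.463, 505.588, 210.494] pointing down, gripper open.
Joint ranges: [-2.94, 2.94], [-0.97, 2.17], [0.19, 2.56], [-1.23, 4.37], [0.02, 3.11], [-2.88, 2.88]. Speed limits (rad/s): [2.39, 2.39, 3.01, 3.14, 3.14, 3.14].

### API

Orientations are given as a unit quaternion [w, x, y, z].
In Python, from rig import sense, eyes, finish_job gives the robot as it stands.
- The arm moves only by the shell command python3 -m jog 'ROWS' [FORCE]. ROWS is JSON, a list of rows, each a list of 7 numbers: the shift along the tool's x, y, z in m, then the turn, a rotation vector about the tool's x, y, z in rad, then the finger opening in m, from 0 to 0.0854. In form: [[dx, dy, dz, rx, ry, rz, gripper], ...]. A call has 1 to 5 rows; each row shifts and turns the commanded pose from where the row before left it, along the tool's axes as they then stand; what a row does not reach is not made up. A row lasts 1/10 s, in which the tool goes at most 50 mm and 8.59 degrees, less where a joint would pass 70% of its speed; a pose out of reach is approached as far as the arm can. A call is refused whole if a number of a shift passes 0.05 or a number of a turn 0.15, either way. A call with a gripper value outside its range is refused whole. The fingers move at their own pace and stop on an object; FORCE is the grip in N (left out, the last holds). Time passes only in rows, so rows that do not move let the fingers close. It gives the time, the measured TCP pose, the force, the opening and the grip force at its end, in the units of the state.
- sense(): the state, without advancing time (a new reading comes with each control period).
- eyes.capture(name): name is "side" or "top"; returns the picture (420x560x3 uint8, red, green, blue); there is no depth.
- eyes.calibration(name): a dict with "fx", "fy", "cx", "cy" (pixels), "dist" ([k1, k2, p1, p2, k3] as OpenCV has them; the pictures are not rectified), "cam_to_world" (4x4, takes a point from camera to world coordinates). Camera axes: x right, y down, z forward; pixel columns grow to the right and rows downward; lengths in mm; the calibration is good to about 2 mm. A picture is of the moment at which its call begins. calibration takes no time and is no camera call.
- finish_job(): hands the job in; it is judged then, once.
The state is a dict: "time_s": time; "joints": joint angles; "dq": joint speeds; "tau": joint torques, N m; "eef_pos": TCP position; "ee_rot": TCP orientation; "force": force on the tool from outside, world axes, zero at the start; "wrist_torque": the same for the moment, N m; "grip_width": opening from 0.0 (shut) to 1.0 (fully open); "grip_force": force on a finger pad.
Only numpy, scipy, OpenCV 4.12 (cv2) and the standard library are available. Lean on these libraries where they do the work, as an engineer would, in place of code of your own. Each camera call takes 0.05 s, during which the arm holds its last target. There are 200 camera calls.

### The job

The next shoes are of thinner leather, so set the eyelet press's die lower by exactly one turn: with the fingers closed, push the hand wheel on top of the press round clockwise (seen from above) by its upright handle, through one full turn, so that the handle comes back to the place where it now stands. Only push the handle from the side, gently; do not take it between the fingers. Leave the shoe last, the tin and the punches where they are, and finish clear of everything.

Things in the scene. Friction and masses are not known exactly. Their poses are not given: they have to be found in the camera images.
- press: The black cast-iron C-frame eyelet press, bolted to the bench, base 210 x 140 mm, at any small yaw; origin on the bench right under the wheel's axis. The hand wheel lies level on its top. Nothing but the wheel's handle stands higher than 216 mm near the wheel.
- wheel_center (a point): The point on the wheel's vertical turning axis level with the top of its rim, 205 mm above the bench. Dark steel rim of 75 mm radius (14 mm bar, 191 to 205 mm above the bench), three spokes, hub of 21 mm radius, nut on the hub up to 216 mm.
- handle: The upright turned-wood handle on the wheel's rim at the end of one spoke, 26 mm in diameter and 62 mm tall (205 to 267 mm above the bench), its axis 75 mm from the wheel's axis; origin at the centre of its foot. It goes round with the wheel and also spins on its own pin, so its yaw means nothing.
- handle_mid (a point): The centre of that handle, half-way up, 236 mm above the bench.
- wheel (a joint): Angle of the hand wheel (rad), growing clockwise as seen from above; one turn is 6.283. It starts anywhere from 0 to 5.2, handle pointing any way, and has no stop between -1.5 and 16. Stiff: 3 to 4 N at the handle moves it, and it stays where it is left, without coasting. A turn lowers the brass die by 10 mm.
- last: A loose wooden shoe last painted ochre, about 236 x 72 mm and 110 mm tall, on the bench to one side of the press; origin under its middle, toe along its x. To be left alone.
- tin: A loose squat open tin of copper eyelets, 80 mm across and 42 mm tall, on the bench to the other side of the press; origin at the centre of its underside. To be left alone.
- punch_a: A loose steel hole punch with a ribbed square grip, 112 mm long and 17 mm thick, lying on the bench to the right of the press; origin on its underside, point along its x. To be left alone.
- punch_b: A second, longer loose steel hole punch, 127 mm long and 17 mm thick, lying on the bench between robot and press; origin on its underside, point along its x. To be left alone.

How it is judged:
By the outcome, as a careful person would: the job done as asked, in the order asked, and still so for the second after the job is handed in, with the robot touching nothing.
It also fails if it takes over 58 s, if anything falls off the work surface, if the arm or the gripper's body presses on something with over 40 N, if the wrist force passes 120 N, or if a joint passes its speed limit or range.

## Working session

There is one attempt and no reset: what is moved stays moved. The work goes in short steps, Python scripts to look and compute and a shell command to move; the robot and the scene stay as the last step left them, time stands still between calls to the robot, and variables do not carry over. Pictures are saved under pics/ and viewed, at most 10 in all, crops included, and the job is handed in when it is done.

```bash
mkdir -p pics
python3 - <<'E'
from rig import sense, eyes
import cv2,json
for n in("top","side"):
    cv2.imwrite(f"pics/{n}0.png",eyes.capture(n)[:,:,::-1])
    c=eyes.calibration(n);print({k:(v.tolist() if hasattr(v,'tolist') else v) for k,v in c.items()})
print(sense())
E
```

```text
{'fx': 382.330857741848, 'fy': 382.330857741848, 'cx': 275.12266025583847, 'cy': 206.8123043815625, 'dist': [-0.08069579649845034, 0.0, 0.0, 0.0, 0.0], 'cam_to_world': [[0.007291451065638673, -0.988416569133607, 0.15158997527378557, 410.16172234705766], [-0.9998884587560182, -0.005230527354710098, 0.013989697284296866, -22.74144426097392], [-0.013034753080593101, -0.1516750719325399, -0.988344458054168, 1186.4914992923352], [0.0, 0.0, 0.0, 1.0]]}
{'fx': 472.23517552542944, 'fy': 472.23517552542944, 'cx': 277.96877107698424, 'cy': 207.61774932706672, 'dist': [-0.13700661261825373, 0.0, 0.0, 0.0, 0.0], 'cam_to_world': [[0.7606159019551868, -0.44168681799504184, 0.47579008449347926, 75.80551253073052], [-0.6492016173883584, -0.518438092893551, 0.556560152919015, -604.6021068922385], [0.0008424210568273537, -0.7322121950953239, -0.681076054255654, 847.9363792113209], [0.0, 0.0, 0.0, 1.0]]}
{'time_s': 0.1, 'joints': array([ 1.07458336e+00,  3.13402574e-01,  1.49834353e+00, -8.83490013e-06,
        1.33098880e+00, -2.23368664e-01]), 'dq': array([-3.13482510e-04, -1.10858918e-03, -4.14747555e-03,  4.03683333e-05,
        1.13116003e-03,  5.43341883e-04]), 'tau': array([ 1.74827586e-03, -4.12901473e+01, -2.60142267e+01, -1.34907236e-04,
        3.06278038e-03,  2.98389273e-05]), 'eef_pos': array([141.3517596 , 505.35998065, 209.99456934]), 'ee_rot': array([-1.97064242e-04,  1.35998323e-01,  9.90708903e-01, -5.36064489e-04]), 'force': array([-0.31267786,  0.68249254, -0.46144062]), 'wrist_torque': array([-0.00317754, -0.00548488, -0.00060325]), 'grip_force': 0.0, 'grip_width': 0.993695639162441}
```

View pics/top0.png

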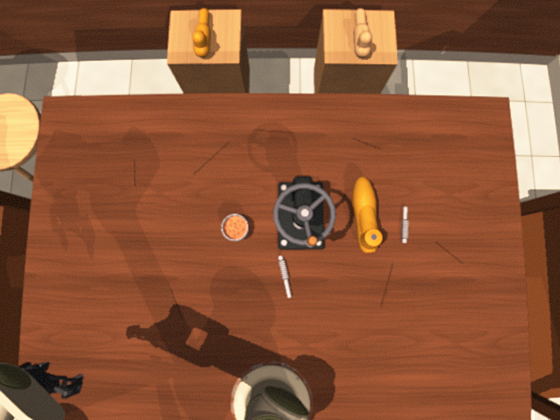

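View pics/side0.png

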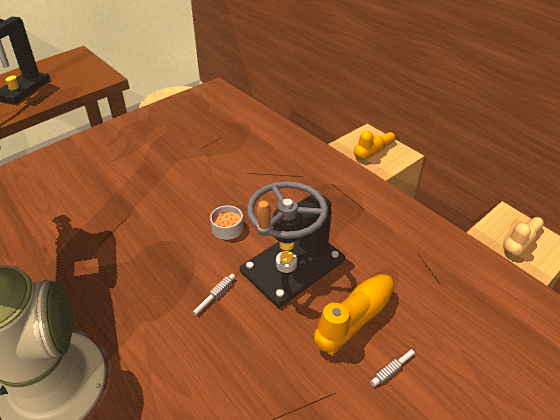

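The top view shows the hub nut near (305,213) and the handle near (313,241). The side view shows the hub at (288,204) and the handle spanning (264,203) to (264,228). Next I'll segment the handle and triangulate it.

```bash
cat > h.py <<'E'
import numpy as np,cv2
from rig import sense,eyes
def ray(n,uv):
    c=eyes.calibration(n);K=np.array([[c["fx"],0,c["cx"]],[0,c["fy"],c["cy"]],[0,0,1]])
    p=cv2.undistortPoints(np.array([[uv]],float),K,np.array(c["dist"]))[0,0]
    T=np.array(c["cam_to_world"]);return T[:3,3],T[:3,:3]@[p[0],p[1],1]
def plane(n,uv,z):
    o,d=ray(n,uv);return (o+d*(z-o[2])/d[2])[:2]
def proj(n,P):
    c=eyes.calibration(n);K=np.array([[c["fx"],0,c["cx"]],[0,c["fy"],c["cy"]],[0,0,1]])
    T=np.linalg.inv(np.array(c["cam_to_world"]));r=cv2.Rodrigues(T[:3,:3])[0]
    return cv2.projectPoints(np.array(P,float).reshape(-1,3),r,T[:3,3],K,np.array(c["dist"]))[0][:,0]
def orange(im,box,vmin=70):
    u0,v0,u1,v1=box;h=cv2.cvtColor(im,cv2.COLOR_RGB2HSV)[v0:v1,u0:u1]
    m=((h[...,0]>=8)&(h[...,0]<=22)&(h[...,1]>130)&(h[...,2]>150)).astype(np.uint8)
    n,l,s,c=cv2.connectedComponentsWithStats(m)
    return [(int(a[4]),(c[i]+[u0,v0]).round(2).tolist(),(a[:4]+[u0,v0,0,0]).tolist()) for i,a in enumerate(s) if i and a[4]>8]
E
python3 - <<'E'
from h import *
t=cv2.imread("pics/top0.png")[:,:,::-1].copy();s=cv2.imread("pics/side0.png")[:,:,::-1].copy()
print(orange(t,(265,175,345,255)));print(orange(s,(240,170,335,245)))
print(plane("top",(305,212.5),216),plane("side",(288,203),216))
a=cv2.resize(t[170:260,260:350],None,fx=4.4,fy=6.6*2/3,interpolation=2);b=cv2.resize(s[165:255,240:330],(a.shape[1],a.shape[0]),interpolation=2)
cv2.imwrite("pics/c1.png",np.hstack([a,b])[:,:,::-1]);print(a.shape)
E
```

```text
[(255, [269.95, 189.16], [265, 175, 11, 29]), (209, [333.29, 179.89], [311, 175, 33, 15]), (13, [334.77, 199.77], [333, 198, 5, 4]), (40, [268.3, 207.78], [265, 205, 8, 6]), (160, [269.4, 224.65], [265, 214, 11, 20]), (82, [338.93, 225.11], [334, 219, 11, 12]), (23, [269.09, 235.96], [265, 235, 10, 3]), (66, [311.82, 240.53], [308, 236, 9, 10]), (50, [270.62, 252.5], [265, 250, 13, 5]), (184, [307.63, 252.91], [281, 251, 64, 4])]
[(1057, [264.12, 181.0], [240, 170, 79, 38]), (299, [323.24, 175.5], [305, 170, 30, 17]), (247, [293.19, 193.67], [280, 188, 30, 15]), (417, [265.19, 205.43], [255, 191, 24, 36]), (361, [257.22, 238.22], [240, 222, 38, 23]), (19, [332.16, 225.47], [331, 222, 4, 8]), (26, [331.92, 235.96], [330, 232, 5, 9]), (13, [331.62, 242.31], [329, 240, 6, 5]), (9, [281.11, 243.22], [280, 242, 4, 3])]
[544.68143672 -85.63672999] [541.17228778 -90.87546226]
(396, 396, 3)
```

View pics/c1.png

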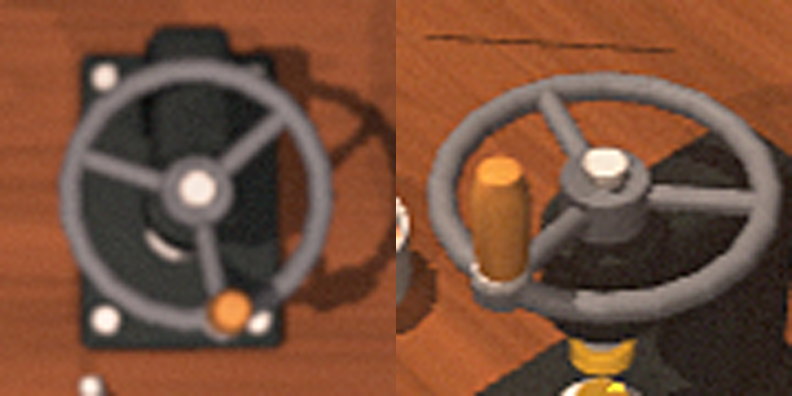

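Run:
```python
from h import *
def f(a,b,x,y):return (x/4.4+a-.4,y/4.4+b-.4)
C=[plane("top",f(260,170,197,188),216),plane("side",f(240,165,210,158),216),plane("top",f(260,170,196.5,193.5),200)]
H=[plane("top",f(260,170,232,311),264),plane("side",f(240,165,106,170),267)]
print(np.round(C,1),np.round(H,1))
for h in H:
  for c in C: d=h-c;print(np.hypot(*d).round(1),np.degrees(np.arctan2(d[1],d[0])).round(1),end=' | ')
```

```text
[[545.1 -84. ]
 [545.  -84.5]
 [544.1 -84.7]] [[ 470.6  -99.9]
 [ 469.4 -104.1]]
76.2 -168.0 | 76.1 -168.3 | 75.1 -168.3 | 78.3 -165.2 | 78.1 -165.5 | 77.1 -165.5 |
```

```bash
python3 -m jog '[[0,0,-0.03,0,0,-0.137,0],[0,0,-0.03,0,0,-0.136,0],[0,0,-0.03,0,0,0,0],[-0.032,-0.026,0,0,0,0,0],[-0.032,-0.026,0,0,0,0,0]]' 20
python3 -m jog '[[-0.032,-0.026,0,0,0,0,0],[-0.032,-0.026,0,0,0,0,0],[-0.032,-0.026,0,0,0,0,0],[-0.032,-0.026,0,0,0,0,0],[-0.032,-0.026,0,0,0,0,0]]'
python3 -m jog '[[-0.032,-0.026,0,0,0,0,0],[-0.008,-0.04,0,0,0,0,0],[-0.008,-0.04,0,0,0,0,0],[-0.008,-0.04,0,0,0,0,0],[-0.008,-0.04,0,0,0,0,0]]'
python3 -m jog '[[-0.008,-0.04,0,0,0,0,0],[-0.008,-0.04,0,0,0,0,0],[-0.008,-0.04,0,0,0,0,0],[-0.008,-0.04,0,0,0,0,0],[0,0,0,0,0,0,0]]'
python3 -c "from rig import sense;print(sense())"
```

```text
time_s: 0.6
eef_pos: [205.8, 453.2, 300.8]
ee_rot: [0.0, -0.001, 1.0, 0.0]
force: [1.5, 0.4, -0.7]
grip_width: 0.142
grip_force: 0.0
time_s: 1.1
eef_pos: [366.5, 322.3, 300.3]
ee_rot: [-0.0, -0.0, 1.0, -0.0]
force: [0.8, 0.1, 0.1]
grip_width: 0.0
grip_force: 0.0
time_s: 1.6
eef_pos: [429.4, 136.0, 300.2]
ee_rot: [-0.0, -0.0, 1.0, -0.0]
force: [0.9, -0.2, -0.5]
grip_width: 0.001
grip_force: 0.0
time_s: 2.1
eef_pos: [461.9, -26.0, 299.8]
ee_rot: [-0.001, 0.002, 1.0, -0.0]
force: [0.3, 0.9, 0.5]
grip_width: 0.001
grip_force: 0.0
{'time_s': 2.1, 'joints': array([-3.09785164e-01,  1.22077536e-01,  1.50444450e+00, -8.70644061e-04,
        1.51616612e+00, -1.87594088e+00]), 'dq': array([ 0.08498611, -0.02525611,  0.0231497 ,  0.02584257,  0.01129487,
        0.07058593]), 'tau': array([ -2.59024993, -32.95436382, -28.00666809,  -0.22826829,
        -0.08868438,  -0.69301436]), 'eef_pos': array([461.91821431, -25.99504491, 299.75491562]), 'ee_rot': array([-6.53607167e-04,  2.29629493e-03,  9.99997119e-01, -2.48503474e-04]), 'force': array([0.33648711, 0.88830569, 0.45525063]), 'wrist_torque': array([0.0200864 , 0.02684753, 0.00469778]), 'grip_force': 0.0, 'grip_width': 0.0013550510068737046}
```

```bash
python3 -m jog '[[-0.009,-0.036,0,0,0,0,0],[-0.008,-0.036,0,0,0,0,0],[-0.008,-0.035,0,0,0,0,0],[0,0,0.02,0,0,0,0],[0,0,0.02,0,0,0,0]]'
python3 -m jog '[[0,0,0.013,0,0,0,0],[0,0,0.013,0,0,0,0],[0,0,0,0,0,0,0],[0,0,0,0,0,0,0]]'
python3 - <<'E'
from h import *
t=eyes.capture("top");s=eyes.capture("side")
a=cv2.resize(t[165:265,255:355],(396,396),interpolation=2);b=cv2.resize(s[140:260,225:345],(396,396),interpolation=2)
cv2.imwrite("pics/c2.png",np.hstack([a,b])[:,:,::-1]);print(sense()["eef_pos"],sense()["force"])
E
```

```text
time_s: 2.6
eef_pos: [486.7, -129.6, 259.6]
ee_rot: [-0.0, 0.0, 1.0, 0.0]
force: [0.8, -0.4, 0.0]
grip_width: 0.001
grip_force: 0.0
time_s: 3.0
eef_pos: [486.7, -128.9, 234.8]
ee_rot: [-0.0, -0.0, 1.0, 0.0]
force: [0.2, -0.5, -0.1]
grip_width: -0.005
grip_force: 0.0
[ 486.87115411 -129.20176354  235.25431595] [-0.59088488  0.24111496  0.58382307]
```

View pics/c2.png

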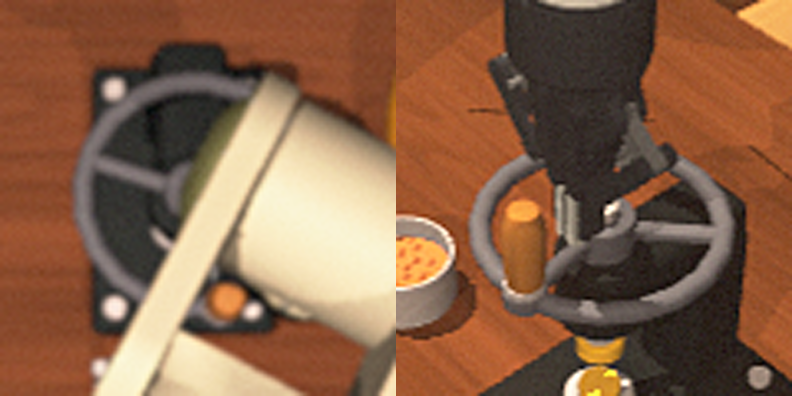

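The fingers stand on the −y side of the handle, between (545,200) and (575,240) in the crop and clear of it. The tool is square to the world, so its x is −X and its y is +Y. I'll work out the arc steps next.

Run:
```python
from h import *
a=np.radians(-142.6-6*np.arange(62));P=np.c_[545+75*np.cos(a),-84.3+75*np.sin(a)]
D=np.diff(P,axis=0)
for i in range(0,60,5): print(i,np.round(P[i+5]).tolist(),[[round(-d[0]/1000,4),round(d[1]/1000,4)] for d in D[i:i+5]])
```

```text
0 [471.0, -94.0] [[np.float64(0.0044), np.float64(0.0065)], [np.float64(0.0037), np.float64(0.0069)], [np.float64(0.003), np.float64(0.0073)], [np.float64(0.0022), np.float64(0.0075)], [np.float64(0.0014), np.float64(0.0077)]]
5 [476.0, -55.0] [[np.float64(0.0006), np.float64(0.0078)], [np.float64(-0.0002), np.float64(0.0078)], [np.float64(-0.001), np.float64(0.0078)], [np.float64(-0.0018), np.float64(0.0076)], [np.float64(-0.0026), np.float64(0.0074)]]
10 [499.0, -25.0] [[np.float64(-0.0034), np.float64(0.0071)], [np.float64(-0.0041), np.float64(0.0067)], [np.float64(-0.0048), np.float64(0.0062)], [np.float64(-0.0054), np.float64(0.0057)], [np.float64(-0.006), np.float64(0.0051)]]
15 [535.0, -10.0] [[np.float64(-0.0065), np.float64(0.0044)], [np.float64(-0.0069), np.float64(0.0037)], [np.float64(-0.0073), np.float64(0.003)], [np.float64(-0.0075), np.float64(0.0022)], [np.float64(-0.0077), np.float64(0.0014)]]
20 [574.0, -15.0] [[np.float64(-0.0078), np.float64(0.0006)], [np.float64(-0.0078), np.float64(-0.0002)], [np.float64(-0.0078), np.float64(-0.001)], [np.float64(-0.0076), np.fl
[... 998 characters left out ...]
0051)]]
45 [555.0, -159.0] [[np.float64(0.0065), np.float64(-0.0044)], [np.float64(0.0069), np.float64(-0.0037)], [np.float64(0.0073), np.float64(-0.003)], [np.float64(0.0075), np.float64(-0.0022)], [np.float64(0.0077), np.float64(-0.0014)]]
50 [516.0, -154.0] [[np.float64(0.0078), np.float64(-0.0006)], [np.float64(0.0078), np.float64(0.0002)], [np.float64(0.0078), np.float64(0.001)], [np.float64(0.0076), np.float64(0.0018)], [np.float64(0.0074), np.float64(0.0026)]]
55 [485.0, -130.0] [[np.float64(0.0071), np.float64(0.0034)], [np.float64(0.0067), np.float64(0.0041)], [np.float64(0.0062), np.float64(0.0048)], [np.float64(0.0057), np.float64(0.0054)], [np.float64(0.0051), np.float64(0.006)]]
```

```bash
for i in 1 2; do :; done; python3 -m jog '[[0.0015,0.002,0,0,0,0,0],[0,0,0,0,0,0,0]]'
python3 -m jog '[[0.0013,0.002,0,0,0,0,0],[0,0,0,0,0,0,0]]'
python3 -m jog '[[0.001,0.002,0,0,0,0,0],[0,0,0,0,0,0,0]]'
```

```text
time_s: 3.3
eef_pos: [485.1, -127.1, 234.9]
ee_rot: [0.0, -0.0, 1.0, -0.0]
force: [-0.4, 0.1, -0.0]
grip_width: 0.002
grip_force: 0.0
time_s: 3.5
eef_pos: [483.7, -125.1, 234.7]
ee_rot: [0.0, -0.0, 1.0, -0.0]
force: [-0.6, -0.1, -0.6]
grip_width: -0.005
grip_force: 0.0
time_s: 3.7
eef_pos: [482.7, -123.2, 234.5]
ee_rot: [-0.0, -0.0, 1.0, 0.0]
force: [0.4, -0.7, 0.2]
grip_width: 0.008
grip_force: 0.0
```

```bash
python3 -m jog '[[0.0016,0.0018,0,0,0,0,0],[0,0,0,0,0,0,0]]'
python3 -m jog '[[0.0014,0.0018,0,0,0,0,0],[0,0,0,0,0,0,0]]'
python3 -m jog '[[0.001,0.002,0,0,0,0,0],[0,0,0,0,0,0,0]]'
```

```text
time_s: 3.9
eef_pos: [481.1, -121.5, 234.5]
ee_rot: [0.0, -0.0, 1.0, -0.0]
force: [0.9, -1.4, -0.2]
grip_width: 0.003
grip_force: 0.2
time_s: 4.1
eef_pos: [479.9, -119.8, 234.6]
ee_rot: [0.0, -0.0, 1.0, -0.0]
force: [1.2, -1.9, 0.3]
grip_width: 0.002
grip_force: 1.0
time_s: 4.3
eef_pos: [478.8, -117.6, 234.6]
ee_rot: [0.0, -0.0, 1.0, -0.0]
force: [1.7, -1.8, -0.6]
grip_width: 0.0
grip_force: 1.1
```

```bash
python3 -m jog '[[0.0045,0.0083,0,0,0,0,0],[0.0022,0.0075,0,0,0,0,0],[0.0014,0.0077,0,0,0,0,0],[0.0006,0.0078,0,0,0,0,0],[-0.0002,0.0078,0,0,0,0,0]]'
python3 -m jog '[[-0.001,0.0078,0,0,0,0,0],[-0.0018,0.0076,0,0,0,0,0],[-0.0026,0.0074,0,0,0,0,0]]'
```

```text
time_s: 4.8
eef_pos: [470.2, -78.0, 234.5]
ee_rot: [-0.0, -0.0, 1.0, -0.0]
force: [0.2, -3.2, 0.6]
grip_width: -0.002
grip_force: 1.9
time_s: 5.1
eef_pos: [475.6, -55.2, 234.5]
ee_rot: [-0.0, -0.0, 1.0, 0.0]
force: [-0.2, -3.1, 0.1]
grip_width: 0.002
grip_force: 1.8
```

```bash
python3 -m jog '[[-0.0034,0.0071,0,0,0,0,0],[-0.0041,0.0067,0,0,0,0,0],[-0.0048,0.0062,0,0,0,0,0],[-0.0054,0.0057,0,0,0,0,0],[-0.006,0.0051,0,0,0,0,0]]'
python3 -m jog '[[-0.0065,0.0044,0,0,0,0,0],[-0.0069,0.0037,0,0,0,0,0],[-0.0073,0.003,0,0,0,0,0],[-0.0075,0.0022,0,0,0,0,0],[-0.0077,0.0014,0,0,0,0,0]]'
python3 - <<'E'
from h import *
t=eyes.capture("top");s=eyes.capture("side")
a=cv2.resize(t[165:265,255:355],(396,396),interpolation=2);b=cv2.resize(s[140:260,225:345],(396,396),interpolation=2)
cv2.imwrite("pics/c3.png",np.hstack([a,b])[:,:,::-1]);print(sense()["eef_pos"],sense()["force"],sense()["joints"])
E
```

```text
time_s: 5.6
eef_pos: [499.6, -24.4, 234.3]
ee_rot: [-0.0, -0.0, 1.0, 0.0]
force: [-2.3, -2.6, 0.9]
grip_width: -0.001
grip_force: 1.5
time_s: 6.1
eef_pos: [535.8, -10.0, 234.3]
ee_rot: [-0.0, -0.0, 1.0, 0.0]
force: [-3.3, -1.1, 0.1]
grip_width: -0.002
grip_force: 1.6
[536.40195894 -10.12683285 234.36256092] [-0.46820032  1.69235097  0.01794871] [-2.37729064e-01  3.21471964e-01  1.42339133e+00  6.56868057e-04
  1.39569553e+00 -1.80904946e+00]
```

View pics/c3.png

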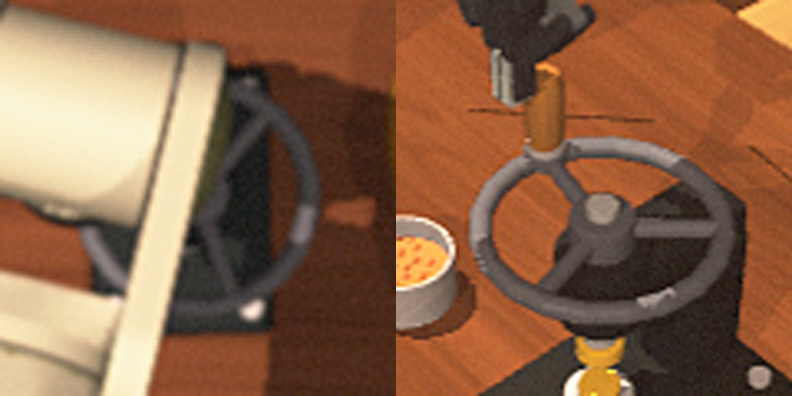

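The handle is at the far left of the wheel with the fingers pushing from behind it (side crop handle (547,110), fingers (510,80)). I'll carry on.

```bash
python3 -m jog '[[-0.0078,0.0006,0,0,0,0,0],[-0.0078,-0.0002,0,0,0,0,0],[-0.0078,-0.001,0,0,0,0,0],[-0.0076,-0.0018,0,0,0,0,0],[-0.0074,-0.0026,0,0,0,0,0]]'
python3 -m jog '[[-0.0071,-0.0034,0,0,0,0,0],[-0.0067,-0.0041,0,0,0,0,0],[-0.0062,-0.0048,0,0,0,0,0],[-0.0057,-0.0054,0,0,0,0,0],[-0.0051,-0.006,0,0,0,0,0]]'
python3 -m jog '[[-0.0044,-0.0065,0,0,0,0,0],[-0.0037,-0.0069,0,0,0,0,0],[-0.003,-0.0073,0,0,0,0,0],[-0.0022,-0.0075,0,0,0,0,0],[-0.0014,-0.0077,0,0,0,0,0]]'
```

```text
time_s: 6.7
eef_pos: [574.4, -15.3, 234.5]
ee_rot: [0.0, -0.0, 1.0, 0.0]
force: [-2.3, 1.5, 0.6]
grip_width: -0.002
grip_force: 1.5
time_s: 7.2
eef_pos: [605.1, -39.4, 234.5]
ee_rot: [0.0, -0.0, 1.0, 0.0]
force: [-2.6, 2.8, 1.4]
grip_width: 0.007
grip_force: 1.4
time_s: 7.7
eef_pos: [619.3, -75.5, 234.4]
ee_rot: [-0.0, -0.0, 1.0, 0.0]
force: [-1.0, 3.2, 0.3]
grip_width: -0.003
grip_force: 1.6
```

```bash
python3 -m jog '[[-0.0006,-0.0078,0,0,0,0,0],[0.0002,-0.0078,0,0,0,0,0],[0.001,-0.0078,0,0,0,0,0],[0.0018,-0.0076,0,0,0,0,0],[0.0026,-0.0074,0,0,0,0,0]]'
python3 -m jog '[[0.0034,-0.0071,0,0,0,0,0],[0.0041,-0.0067,0,0,0,0,0],[0.0048,-0.0062,0,0,0,0,0],[0.0054,-0.0057,0,0,0,0,0],[0.006,-0.0051,0,0,0,0,0]]'
python3 -m jog '[[0.0065,-0.0044,0,0,0,0,0],[0.0069,-0.0037,0,0,0,0,0],[0.0073,-0.003,0,0,0,0,0],[0.0075,-0.0022,0,0,0,0,0],[0.0077,-0.0014,0,0,0,0,0]]'
python3 -m jog '[[0.0078,-0.0006,0,0,0,0,0],[0.0078,0.0002,0,0,0,0,0],[0.0078,0.001,0,0,0,0,0],[0.0076,0.0018,0,0,0,0,0],[0.0074,0.0026,0,0,0,0,0]]'
```

```text
time_s: 8.2
eef_pos: [614.2, -114.0, 234.5]
ee_rot: [0.0, -0.0, 1.0, -0.0]
force: [0.7, 3.3, 0.2]
grip_width: 0.001
grip_force: 1.5
time_s: 8.7
eef_pos: [590.1, -144.7, 234.6]
ee_rot: [0.0, -0.0, 1.0, -0.0]
force: [1.7, 2.7, -0.7]
grip_width: 0.002
grip_force: 1.4
time_s: 9.2
eef_pos: [554.0, -159.1, 234.5]
ee_rot: [0.0, -0.0, 1.0, -0.0]
force: [4.0, 1.3, 0.1]
grip_width: -0.005
grip_force: 1.5
time_s: 9.7
eef_pos: [515.6, -153.8, 234.6]
ee_rot: [0.0, -0.0, 1.0, -0.0]
force: [4.7, -1.0, 1.4]
grip_width: 0.003
grip_force: 1.6
```

```bash
python3 -m jog '[[0.0071,0.0034,0,0,0,0,0],[0.0067,0.0041,0,0,0,0,0],[0.0062,0.0048,0,0,0,0,0],[0.0057,0.0054,0,0,0,0,0],[0,0,0,0,0,0,0]]'
python3 - <<'E'
from h import *
t=eyes.capture("top");s=eyes.capture("side")
cv2.imwrite("pics/top4.png",t[:,:,::-1]);cv2.imwrite("pics/side4.png",s[:,:,::-1])
s0=cv2.imread("pics/side0.png")[:,:,::-1]
b=[cv2.resize(q[155:245,225:315],(396,396),interpolation=2) for q in (s0,s)]
cv2.imwrite("pics/c4.png",np.hstack(b)[:,:,::-1]);print(sense()["eef_pos"],sense()["force"])
# predicted side/top pixel of handle top for angles
for d in (-167,-164,-161,-158,-155,-152):
    r=np.radians(d);P=[545+75*np.cos(r),-84.3+75*np.sin(r),267];print(d,proj("side",P).round(1),proj("top",P).round(1))
E
```

```text
time_s: 10.2
eef_pos: [489.6, -135.3, 234.6]
ee_rot: [-0.0, -0.0, 1.0, 0.0]
force: [0.5, -0.0, 0.4]
grip_width: 0.003
grip_force: 0.0
[ 490.08021147 -135.79395088  234.38727885] [0.23507484 0.23769906 0.09538323]
-167 [[263.8 201.8]] [[312.9 239.6]]
-164 [[265.5 202.7]] [[314.5 239.2]]
-161 [[267.3 203.4]] [[316.1 238.7]]
-158 [[269.2 204.1]] [[317.6 238.2]]
-155 [[271.1 204.8]] [[319.1 237.5]]
-152 [[273.1 205.4]] [[320.6 236.8]]
```

View pics/c4.png

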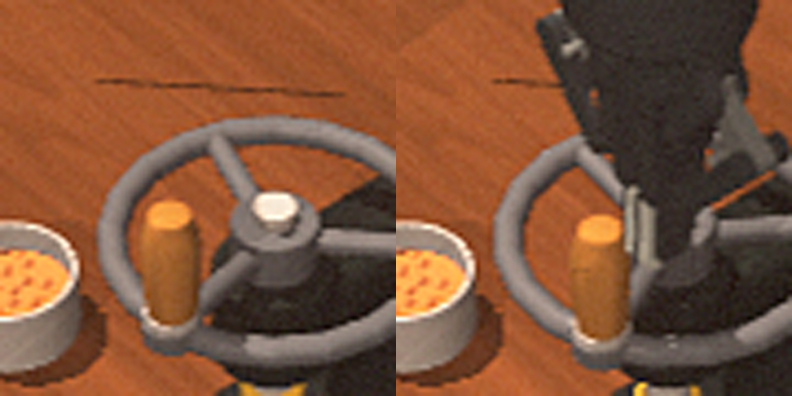

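The side crop shows the handle top at (204,228) against (170,214) at the start. About 12° remain.

```bash
python3 -m jog '[[0.003,0.0032,0,0,0,0,0],[0.0026,0.0034,0,0,0,0,0],[0.0022,0.0036,0,0,0,0,0],[0,0,0,0,0,0,0],[0,0,0,0,0,0,0]]'
cat >> h.py <<'E'
def meas():
    s0=cv2.imread("pics/side0.png")[:,:,::-1].copy();s=np.mean([eyes.capture("side") for _ in range(3)],0).astype(np.uint8)
    out=[]
    for box in ((253,189,277,228),(253,205,270,241)):
        u0,v0,u1,v1=box;T=cv2.resize(s0[v0:v1,u0:u1],None,fx=8,fy=8,interpolation=2)
        I=cv2.resize(s[v0-8:v1+14,u0-8:u1+20],None,fx=8,fy=8,interpolation=2)
        _,m,_,p=cv2.minMaxLoc(cv2.matchTemplate(I,T,cv2.TM_CCOEFF_NORMED));out.append((p[0]/8-8,p[1]/8-8,round(m,3)))
    a=[np.radians(x) for x in (-167,-162)]
    q=[proj("side",[545+75*np.cos(x),-84.3+75*np.sin(x),250])[0] for x in a]
    print(out,"px per deg",(q[1]-q[0])/5,sense()["eef_pos"],sense()["force"]);return s
E
python3 -c "from h import *;meas()"
```

```text
time_s: 10.8
eef_pos: [482.4, -125.7, 234.4]
ee_rot: [-0.0, -0.0, 1.0, 0.0]
force: [-0.0, 0.5, -0.6]
grip_width: 0.003
grip_force: 0.1
[(0.625, 0.5, 0.596), (1.5, 1.0, 0.895)] px per deg [0.57779041 0.27061344] [ 482.46223338 -125.81528754  234.33830891] [0.04874545 0.42718212 0.05179948]
```

```bash
python3 -m jog '[[-0.005,-0.007,0,0,0,0,0],[-0.005,-0.007,0,0,0,0,0],[0,0,-0.04,0,0,0,0],[0,0,-0.04,0,0,0,0],[-0.03,0,-0.04,0,0,0,0]]'
python3 -m jog '[[-0.03,0,-0.04,0,0,0,0],[-0.03,-0.03,-0.03,0,0,0,0],[-0.03,-0.03,-0.03,0,0,0,0],[0,0,0,0,0,0,0],[0,0,0,0,0,0,0]]'
python3 - <<'E'
from h import *
s=meas();t=np.mean([eyes.capture("top") for _ in range(3)],0).astype(np.uint8)
t0=cv2.imread("pics/top0.png")[:,:,::-1]
s0=cv2.imread("pics/side0.png")[:,:,::-1]
g=[cv2.resize(q[y:y+60,x:x+60],(300,300),interpolation=2) for q,x,y in((s0,245,185),(s,245,185),(t0,285,205),(t,285,205))]
cv2.imwrite("pics/c5.png",np.vstack([np.hstack(g[:2]),np.hstack(g[2:])])[:,:,::-1])
E
```

```text
time_s: 11.45
eef_pos: [521.6, -140.4, 356.8]
ee_rot: [-0.0, 0.001, 1.0, -0.0]
force: [0.5, -0.0, -0.1]
grip_width: -0.002
grip_force: 0.0
time_s: 11.95
eef_pos: [596.9, -183.3, 436.0]
ee_rot: [-0.001, 0.0, 1.0, 0.001]
force: [0.4, 0.4, -0.2]
grip_width: -0.001
grip_force: 0.0
[(0.5, 0.375, 0.822), (1.75, 1.125, 0.934)] px per deg [0.57779041 0.27061344] [ 595.7915478  -181.98420974  437.53545977] [-0.27429165  0.22371855 -0.0655502 ]
```

View pics/c5.png

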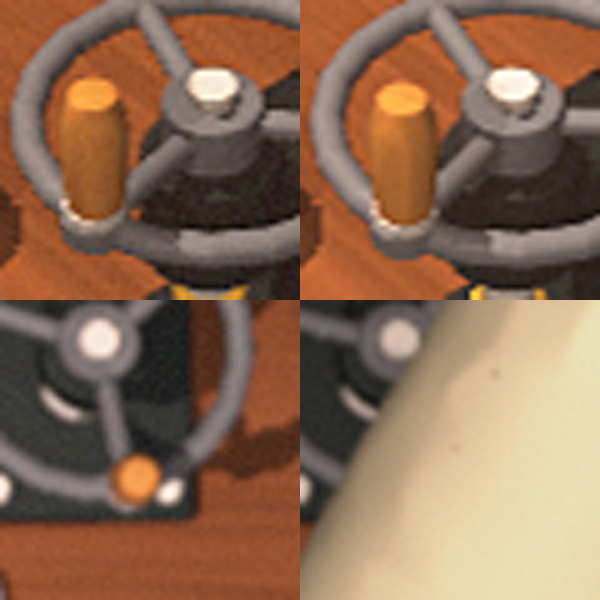

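```bash
python3 -m jog '[[0.03,0.012,0.03,0,0,0,0],[0.03,0.012,0.03,0,0,0,0],[0.025,0.01,0.03,0,0,0,0],[0.019,0.008,0.02,0,0,0,0],[0,0,0,0,0,0,0]]'
python3 -m jog '[[0,0,0.03,0,0,0,0],[0,0,0.025,0,0,0,0],[0,0,0.02,0,0,0,0],[0,0,0.01,0,0,0,0],[0,0,0,0,0,0,0]]'
```

```text
time_s: 12.75
eef_pos: [502.0, -144.0, 337.9]
ee_rot: [-0.002, -0.0, 1.0, 0.001]
force: [0.6, -0.8, 0.6]
grip_width: -0.001
grip_force: 0.0
time_s: 13.25
eef_pos: [505.2, -146.0, 254.7]
ee_rot: [-0.0, -0.0, 1.0, 0.0]
force: [-0.4, -0.7, 0.7]
grip_width: -0.002
grip_force: 0.0
```

```bash
python3 -m jog '[[0.008,0.005,0.01,0,0,0,0],[0.007,0.0045,0.01,0,0,0,0],[0.0035,0.005,0,0,0,0,0],[0.003,0.004,0,0,0,0,0],[0,0,0,0,0,0,0]]'
```

```text
time_s: 13.75
eef_pos: [483.9, -127.2, 236.1]
ee_rot: [0.001, -0.0, 1.0, -0.0]
force: [-0.3, 0.1, -0.9]
grip_width: -0.001
grip_force: 0.0
```

Target is (480.4,−122.4), so Δ = (−3.5, +4.8).

```bash
python3 -m jog '[[0.0017,0.0019,0,0,0,0,0],[0.001,0.0015,0,0,0,0,0],[0.0008,0.0014,0,0,0,0,0],[0,0,0,0,0,0,0],[0,0,0,0,0,0,0]]'
python3 -m jog '[[-0.005,-0.007,0,0,0,0,0],[-0.005,-0.007,0,0,0,0,0],[0,-0.01,-0.04,0,0,0,0],[0,0,-0.05,0,0,0,0],[0,0.02,-0.05,0,0,0,0]]'
python3 -m jog '[[0,0.04,-0.02,0,0,0,0],[0,0.04,0,0,0,0,0],[0,0.04,0,0,0,0,0],[0,0.04,0,0,0,0,0],[0,0.04,0,0,0,0,0]]'
python3 -m jog '[[0,0.04,0,0,0,0,0],[0,0.04,0,0,0,0,0],[0,0.04,0,0,0,0,0],[0,0,0,0,0,0,0],[0,0,0,0,0,0,0]]'
python3 - <<'E'
from h import *
s=meas();t=np.mean([eyes.capture("top") for _ in range(3)],0).astype(np.uint8)
cv2.imwrite("pics/top6.png",t[:,:,::-1])
t0=cv2.imread("pics/top0.png")[:,:,::-1].copy()
s0=cv2.imread("pics/side0.png")[:,:,::-1]
for q in(t0,t):print(orange(q,(302,230,325,249)))
g=[cv2.resize(q[y:y+60,x:x+60],(300,300),interpolation=2) for q,x,y in((s0,245,185),(s,245,185),(t0,285,205),(t,285,205))]
cv2.imwrite("pics/c6.png",np.vstack([np.hstack(g[:2]),np.hstack(g[2:])])[:,:,::-1])
E
```

```text
time_s: 14.25
eef_pos: [480.2, -122.8, 235.1]
ee_rot: [0.0, -0.0, 1.0, -0.0]
force: [2.8, -2.0, 1.9]
grip_width: 0.002
grip_force: 1.6
time_s: 14.75
eef_pos: [489.8, -129.5, 372.5]
ee_rot: [-0.001, 0.001, 1.0, 0.0]
force: [0.5, -0.3, -0.3]
grip_width: 0.0
grip_force: 0.0
time_s: 15.25
eef_pos: [490.0, 73.2, 391.0]
ee_rot: [-0.001, 0.0, 1.0, 0.0]
force: [0.5, -0.2, 0.0]
grip_width: -0.001
grip_force: 0.0
time_s: 15.75
eef_pos: [490.1, 192.1, 390.7]
ee_rot: [-0.001, -0.001, 1.0, -0.0]
force: [-0.4, -0.9, -0.3]
grip_width: -0.006
grip_force: 0.0
[(0.375, 0.25, 0.823), (0.625, 0.375, 0.764)] px per deg [0.57779041 0.27061344] [490.23064897 190.85479722 391.19504629] [ 0.05983509 -0.02767604 -0.49948469]
[(66, [311.82, 240.53], [308, 236, 9, 10])]
[(59, [312.78, 240.14], [309, 236, 9, 9])]
```

View pics/c6.png

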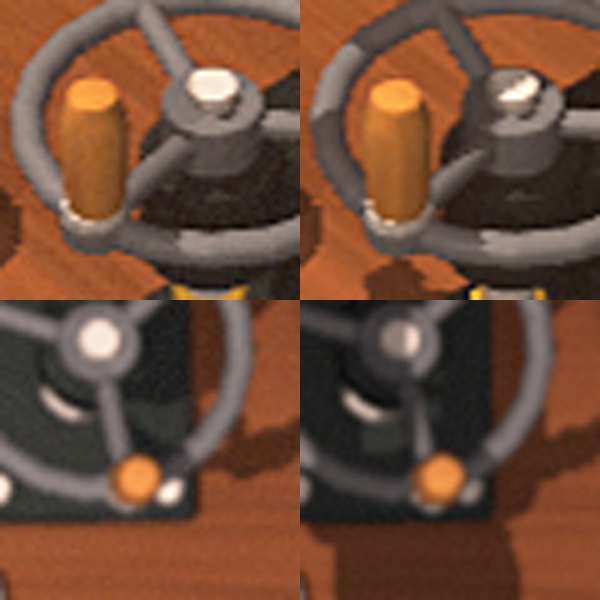

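The press region is partly in the arm's shadow. The handle top is about 0.5 to 1 px short of its starting place. I'll move to near the start pose so the lighting matches, then compare accurately.

```bash
python3 -m jog '[[0.033,0.03,0.01,0,0,0,0],[0.033,0.03,0.01,0,0,0,0],[0.033,0.03,0.01,0,0,0,0],[0.033,0.03,0.01,0,0,0,0],[0.033,0.03,0.01,0,0,0,0]]'
python3 -m jog '[[0.033,0.03,0.01,0,0,0,0],[0.033,0.03,0.01,0,0,0,0],[0.033,0.03,0.01,0,0,0,0],[0.033,0.03,0.01,0,0,0,0],[0.033,0.03,0.02,0,0,0,0]]'
python3 -m jog '[[0,0,0.02,0,0,0,0],[0,0,0,0,0,0,0],[0,0,0,0,0,0,0]]'
cat > m.py <<'E'
from h import *
def cap(n):return np.mean([eyes.capture(n) for _ in range(6)],0)
r0={"top":cv2.imread("pics/top0.png")[:,:,::-1],"side":cv2.imread("pics/side0.png")[:,:,::-1]}
def ocen(im,box):  # sub-pixel orange-weighted centroid
    u0,v0,u1,v1=box;c=im[v0:v1,u0:u1].astype(float);w=np.clip(c[...,0]-c[...,2]-85,0,None)*(c[...,1]>75)
    y,x=np.mgrid[v0:v1,u0:u1];return (w*x).sum()/w.sum(),(w*y).sum()/w.sum()
for n,box,z in(("top",(303,231,324,248),255),("side",(254,196,278,210),267)):
    a,b=ocen(r0[n],box),ocen(cap(n),box)
    ang=[(lambda p:np.degrees(np.arctan2(p[1]+84.3,p[0]-545)))(plane(n,q,z)) for q in(a,b)]
    print(n,np.round(a,2),np.round(b,2),np.round(ang,2))
cv2.imwrite("pics/side7.png",cap("side")[:,:,::-1])
meas()
E
python3 m.py
```

```text
time_s: 16.55
eef_pos: [323.6, 342.4, 341.1]
ee_rot: [0.0, 0.0, 1.0, 0.0]
force: [0.7, 0.2, -1.1]
grip_width: -0.005
grip_force: 0.0
time_s: 17.05
eef_pos: [158.9, 493.1, 282.0]
ee_rot: [0.001, 0.0, 1.0, 0.001]
force: [0.2, 0.3, -0.2]
grip_width: -0.002
grip_force: 0.0
time_s: 17.35
eef_pos: [160.6, 491.6, 262.0]
ee_rot: [0.0, 0.0, 1.0, 0.0]
force: [-0.3, 0.5, 1.2]
grip_width: 0.001
grip_force: 0.0
top [312.06 240.3 ] [312.74 240.1 ] [-167.98 -166.69]
side [264.93 203.06] [265.23 203.19] [-164.18 -163.68]
[(0.25, 0.125, 0.958), (0.5, 0.375, 0.956)] px per deg [0.57779041 0.27061344] [159.82958264 491.89545485 261.28483026] [-0.49878726 -0.75744569  0.23985031][ WARN:0@10.466] global loadsave.cpp:1063 imwrite_ Unsupported depth image for selected encoder is fallbacked to CV_8U.
```

The handle is back within about 1° (1 mm) of its starting place. I touched nothing else, and the arm is clear near its start pose.

```bash
python3 -c "from rig import finish_job;print(finish_job())"
```

```text
the job is handed in; nothing more can be done
None
```

I pushed the wheel one full turn clockwise by its handle with the fingers closed; the handle is back within about 1° (1 mm, slightly short) of its starting place, the arm is clear, and the job is handed in.

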